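# Set the kitchen clock

### The arm

A 6-joint arm with a two-finger parallel gripper is mounted at the origin on the work surface. World frame = base frame: x ahead of the robot, y to its left, z up, the work surface at z = 0. Lengths are in mm, angles in rad, forces in N, time in s.
With the tool pointing down it reaches from about 275 to 875 mm from the base axis. Payload 12.5 kg.
Tool frame: the origin (TCP) lies at the very end of the fingers, on their centre line; the grasp point (between the pads) lies 19 mm behind it; z points along the fingers, y is the line along which they close (so a half turn about z gives the same grasp; the last joint's range is limited). The gripper opens to 85 mm and grips with 20 to 120 N. Pads are 22 mm wide; open, the fingers measure 114 mm over their backs; the gripper's body (76 mm by 85 mm) begins 54 mm behind the grasp point. The pads swing forward as they close: fully open they stand 13 mm farther back than shut.
Start: joints at [1.15, 0.351, 1.652, -0, 1.139, -0.085], TCP at [181.207, 519.277, 231.29] pointing down, gripper open.
Joint ranges: [-2.75, 2.75], [-0.79, 2.1], [0.01, 2.65], [-1.57, 4.71], [0.07, 3.14], [-2.87, 2.87]. Speed limits (rad/s): [2.22, 2.22, 2.79, 3.14, 3.14, 3.14].

### API

Orientations are given as a unit quaternion [x, y, z, w].
In Python, from station import * gives the robot as it stands. Calls block until the motion is done:
- goto(position, orientation): joint-space move of the TCP to a pose.
- move_l(position, orientation=None, velocity=150): straight line of the TCP; orientation=None keeps the orientation; velocity is the mean speed in mm/s.
- movej(angles): joint-space move.
- move_gripper(opening, force=None): finger opening in mm; force is the grip in N (None keeps the last); returns when the fingers have stopped.
- dwell(seconds).
- solve_ik(position, orientation): joint angles nearest the present ones, or None.
- snapshot(name): name is "side" or "top" or "wrist"; returns a dict with "pixels" (420x560x3 uint8, red, green, blue), "mtx" (3x3 intrinsics, pixels), "k1" (the pictures are not rectified: a ray, as slopes to the right and down, at radius r is drawn at 1 + k1 r^2 times it, then the intrinsics apply), "extrinsics" (4x4, takes a point from world to camera coordinates). Camera axes: x right, y up, looking along -z (the intrinsics and any distortion apply to the point x, -y, -z); pixel columns grow to the right and rows downward; lengths in mm; the calibration is good to about 2 mm. A picture is of the moment at which its call begins. There is no depth.
A pose or a line that the arm cannot do raises Unreachable and nothing moves.
- sign_off(): hands the job in; it is judged then, once.
Readings, each from a call of its own:
- get_time(): time.
- get_joint_positions(): joint angles.
- get_joint_vel(): joint speeds.
- get_tau(): joint torques, N m.
- get_tool_pos(): TCP position.
- get_ee_rot(): TCP orientation.
- get_ft_force(): force on the tool from outside, world axes, zero at the start.
- get_ft_torque(): the same for the moment, N m.
- get_grip_width(): finger opening in mm.
- get_gripper_force(): force on a finger pad.
Only numpy, scipy, OpenCV 4.12 (cv2) and the standard library are available. Lean on these libraries where they do the work, as an engineer would, in place of code of your own. Each camera call takes 0.05 s, during which the arm holds its last target. There are 200 camera calls.

### The job

The wall clock has a new battery and lies face up on the worktop with its glass off: set it to four o'clock by pushing its hands round with a fingertip, so that the short hour hand points at the four mark and the long minute hand points straight at the twelve (the double bar, beside the hanging loop). Be gentle: only push the hands sideways, never pinch them or press hard, do not lift the clock or shove it along, leave the other things on the worktop where they are, and finish with the hand clear of everything.

Things in the scene. Friction and masses are not known exactly. Their poses are not given: they have to be found in the camera images.
- clock: black round wall clock, loose, about 1.3 to 2.1 kg, face up; origin at the centre of its underside, on the axis of both hands; x points to the twelve mark, z up, three o'clock is at -y. Outer diameter 320 mm; white open dial 28 mm above the worktop, diameter 284 mm; rim 14 mm wide, top at 40 mm. Bars mark the hours: double at twelve, single elsewhere
- spindle (a point): top of the steel spindle on the axis of the two hands, 12 mm across, 58 mm above the worktop. Both hands turn about it either way, independently of each other, with light friction (0.05 N m, about 1 N at mid-length), and stay where they are left; they can cross. A flat steel hanging loop stands out 19 mm from the clock's rim at twelve
- hour_tip (a point): tip of the short, broad, black hour hand, at mid-thickness, 78 mm from the axis, 40.5 mm above the worktop; x points outward along the hand. A flat straight bar 14 mm wide, 5 mm thick (38 to 43 mm above the worktop, 10 mm clear of the dial), with a tail of 12 mm behind the axis. It starts between about half past six and half past eleven
- minute_tip (a point): tip of the long, narrow, black minute hand, at mid-thickness, 124 mm from the axis, 50.5 mm above the worktop; x points outward along the hand. A flat straight bar 9 mm wide, 5 mm thick (48 to 53 mm above the worktop, 5 mm above the hour hand), with a tail of 25 mm behind the axis. It starts between about 9 and 51 minutes
- four_spot (a point): point fixed to the clock where the hour hand's tip must be for four o'clock: 78 mm from the axis, 120 degrees clockwise (seen from above) from twelve, 40.5 mm above the worktop
- twelve_spot (a point): point fixed to the clock where the minute hand's tip must be: 124 mm from the axis towards twelve, 50.5 mm above the worktop
- battery: bystander: C-size battery cell standing upright, diameter 26 mm, height 50 mm, about 20 to 70 mm outside the clock's rim; origin at the centre of its underside
- shaker: bystander: glass salt shaker with steel cap, diameter 42 mm, height 78 mm, close to the clock's rim; origin at the centre of its underside
- screwdriver: bystander: screwdriver 150 mm long lying beside the clock, x along it towards its tip; origin at its underside
- eggcup: bystander: white egg cup, diameter 48 mm, height 58 mm, close to the clock's rim; origin at the centre of its underside
- mug: bystander: blue mug, diameter 82 mm, height 92 mm, handle at its +y; origin at the centre of its underside
- mill: bystander: dark wooden pepper mill, diameter 54 mm, height 135 mm; origin at the centre of its underside

How it is judged (in metres and radians):
At the end, for the whole second after the job is handed in: The hour hand's tip is within 8 mm of the four spot (about 6 degrees) and the minute hand's tip within 10 mm of the twelve spot (about 4.6 degrees), both staying there; the clock lies flat and at rest within 25 mm of where it was, and the other things are within 30 mm of where they stood (horizontal distance between hour_tip and four_spot below 0.008 m and horizontal distance between minute_tip and twelve_spot below 0.01 m and distance of clock from where it was at the start of the episode below 0.025 m and angle between clock's own z axis and vertical below 0.03 rad and linear speed of clock below 0.01 m/s and not (distance of battery from where it was at the start of the episode above 0.03 m) and not (distance of shaker from where it was at the start of the episode above 0.03 m) and not (distance of screwdriver from where it was at the start of the episode above 0.03 m) and not (distance of eggcup from where it was at the start of the episode above 0.03 m) and not (distance of mug from where it was at the start of the episode above 0.03 m) and not (distance of mill from where it was at the start of the episode above 0.03 m)); the robot touches nothing.
It fails at once if the clock is lifted, tipped or shoved along by more than 25 mm (distance of clock from where it was at the start of the episode above 0.025 m or angle between clock's own z axis and vertical above 0.06 rad).
It fails at once if the fingers pinch or press the clock or its hands with more than 18 N (contact force between the fingers and clock above 18 N).
It fails at once if another thing on the worktop is moved by more than 30 mm or knocked over (distance of any of battery, shaker, screwdriver, eggcup, mug, mill from where it was at the start of the episode above 0.03 m or angle between any of battery, shaker, eggcup, mug, mill's own z axis and vertical above 0.6 rad).
It also fails if it takes over 64 s, if anything falls off the work surface, if the arm or the gripper's body presses on something with over 40 N, if the wrist force passes 120 N, or if a joint passes its speed limit or range.

## Working session

There is one attempt and no reset: what is moved stays moved. The work goes in short steps, each a Python script; the robot and the scene stay as the last script left them, time stands still between calls to the robot, and variables do not carry over. Pictures are saved under pics/ and viewed, at most 10 in all, crops included, and the job is handed in when it is done.

```bash
mkdir -p pics; python3 - <<'E'
from station import *
import cv2,pickle
d={}
for n in("top","side","wrist"):
    s=snapshot(n);d[n]=s;cv2.imwrite(f"pics/{n}0.png",s["pixels"][:,:,::-1])
    print(n,s["mtx"].tolist(),s["k1"],s["extrinsics"].round(3).tolist())
pickle.dump(d,open("s0.pkl","wb"));print(get_time(),get_ee_rot())
E
```

```text
top [[455.7920561392756, 0.0, 277.9334048540204], [0.0, 455.7920561392756, 211.2617167142471], [0.0, 0.0, 1.0]] -0.12738687555595088 [[0.007, -1.0, 0.016, -8.277], [0.983, 0.01, 0.186, -617.909], [-0.186, 0.014, 0.982, -1063.11], [0.0, 0.0, 0.0, 1.0]]
side [[526.3789532282326, 0.0, 276.9801282598059], [0.0, 526.3789532282326, 203.68121367485304], [0.0, 0.0, 1.0]] -0.039954877000776816 [[-1.0, -0.01, -0.019, 589.589], [-0.008, -0.68, 0.733, -40.635], [-0.02, 0.733, 0.68, -1111.498], [0.0, 0.0, 0.0, 1.0]]
wrist [[345.84965204459724, 0.0, 277.97255347419036], [0.0, 345.84965204459724, 210.69858819731976], [0.0, 0.0, 1.0]] 0.0043191219895748955 [[0.329, 0.944, 0.001, -549.693], [-0.897, 0.313, -0.311, 40.781], [-0.293, 0.102, 0.951, -380.183], [0.0, 0.0, 0.0, 1.0]]
0.15 [ 1.67107651e-01  9.85938557e-01 -4.27838964e-04 -1.07692185e-04]
```

View pics/top0.png

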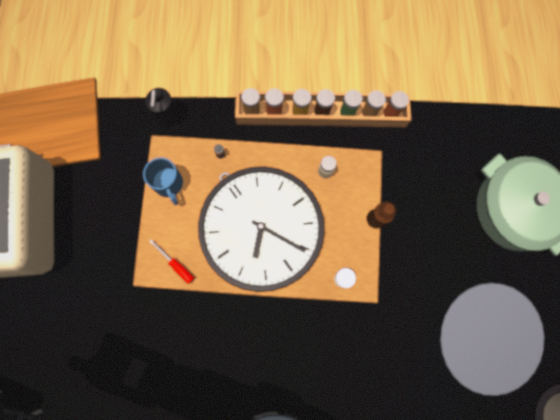

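View pics/side0.png

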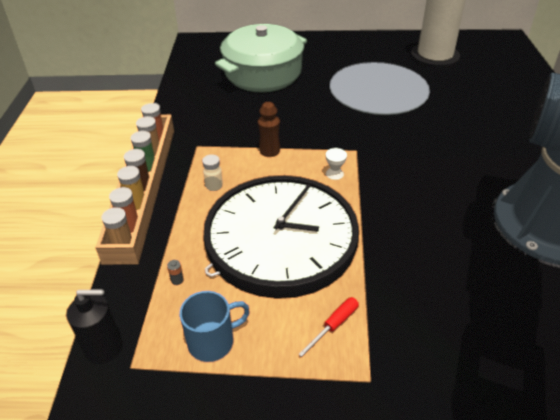

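The top view shows the clock at about (261,228). Its double bar is at (235,190), the loop at (224,177), the hour tip near (257,257) and the minute tip near (308,249). The battery (219,151), shaker (328,166), egg cup (345,278), mug and screwdriver surround it. The side view agrees.

```bash
cat > h.py <<'E'
import numpy as np,cv2
def cast(s,uv,z):
    p=cv2.undistortPoints(np.float64(uv).reshape(-1,1,2),s["mtx"],np.array([s["k1"],0,0,0.])).reshape(-1,2)
    E=np.array(s["extrinsics"]);R,t=E[:3,:3],E[:3,3]
    d=np.c_[p[:,0],-p[:,1],-np.ones(len(p))]@R; c=-R.T@t
    return c+d*((z-c[2])/d[:,2])[:,None]
def proj(s,P):
    E=np.array(s["extrinsics"]);c=np.atleast_2d(P)@E[:3,:3].T+E[:3,3]
    return cv2.projectPoints((c*[1,-1,-1])[:,None],np.zeros(3),np.zeros(3),s["mtx"],np.array([s["k1"],0,0,0.]))[0].reshape(-1,2)
def dial(s,z=28):
    im=s["pixels"]; hsv=cv2.cvtColor(im,cv2.COLOR_RGB2HSV)
    m=((hsv[...,1]<60)&(hsv[...,2]>150)).astype(np.uint8)
    cs=cv2.findContours(m,cv2.RETR_EXTERNAL,cv2.CHAIN_APPROX_NONE)[0]
    c=max(cs,key=cv2.contourArea).reshape(-1,2)
    P=cast(s,c,z)[:,:2].astype(np.float32)
    return cv2.minEnclosingCircle(P),c
E
python3 - <<'E'
import pickle
from h import *
d=pickle.load(open("s0.pkl","rb"))
for n in("top","side"): print(n,dial(d[n])[0])
t=d["top"];pr=lambda n,uv,z:print(n,cast(t,uv,z).round(0).tolist())
pr("loop",[(224,177)],10);pr("dbl",[(235,190)],28);pr("hour",[(257,257)],40);pr("min",[(308,249)],50);pr("spin",[(261,226)],58)
pr("bat,shk,egg,mug,mill",[(220,148),(328,160),(346,278),(163,175),(385,210)],60)
E
```

```text
top ((582.279541015625, 39.37862777709961), 144.15858459472656)
side ((581.4866943359375, 35.68059158325195), 144.44491577148438)
loop [[716.0, 138.0, 10.0]]
dbl [[678.0, 107.0, 28.0]]
hour [[507.0, 48.0, 40.0]]
min [[526.0, -77.0, 50.0]]
spin [[581.0, 38.0, 58.0]]
bat,shk,egg,mug,mill [[779.0, 145.0, 60.0], [750.0, -128.0, 60.0], [456.0, -168.0, 60.0], [707.0, 286.0, 60.0], [624.0, -269.0, 60.0]]
```

```bash
cat >> h.py <<'E'
def look_pose(s,tcp,q,tgt,dist,qn):
    from scipy.spatial.transform import Rotation as Ro
    E=np.array(s["extrinsics"]);R=E[:3,:3];c=-R.T@E[:3,3];Rt=Ro.from_quat(q).as_matrix()
    off=Rt.T@(c-tcp);ax=Rt.T@(-R[2]);Rn=Ro.from_quat(qn).as_matrix()
    return np.array(tgt)-Rn@(ax*dist+off)
E
python3 - <<'E'
from station import *
from h import *
import pickle
s=pickle.load(open("s0.pkl","rb"))["wrist"]
from scipy.spatial.transform import Rotation as Ro
q0=get_ee_rot()
move_gripper(0)
qn=(Ro.from_euler('z',-1.15+0.06)*Ro.from_quat(q0)).as_quat()
p=look_pose(s,get_tool_pos(),q0,(582,37,40),430,qn);print(p,Ro.from_quat(qn).as_matrix().round(2).tolist())
print(solve_ik(p,qn))
goto(p,qn)
w=snapshot("wrist");t=snapshot("top");pickle.dump((w,t,get_tool_pos(),get_ee_rot()),open("s1.pkl","wb"))
cv2.imwrite("pics/w1.png",w["pixels"][:,:,::-1]);print(dial(w)[0],get_time(),get_grip_width())
E
```

```text
[574.42311329  90.60459543 305.69000044] [[-0.14, 0.99, -0.0], [0.99, 0.14, -0.0], [0.0, -0.0, -1.0]]
[ 7.63908491e-02  3.46158245e-01  1.47163764e+00  9.16969688e-06
  1.32467909e+00 -6.86170101e-02]
((582.5261840820312, 39.6868896484375), 143.6074676513672) 3.125 0.04186632284648228
```

View pics/w1.png

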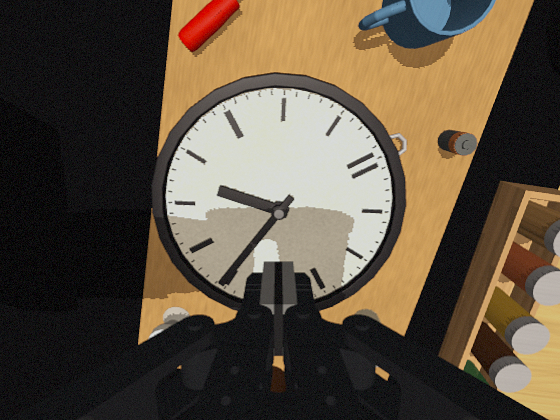

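The wrist view shows the spindle at (279,213), the hour tip at (219,190) and the minute tip at (223,282). The double bar is at (360,164), and its opposite six bar at (201,245).

```bash
python3 - <<'E'
from h import *
import pickle
w,t,_,_=pickle.load(open("s1.pkl","rb"))
c=lambda uv,z:cast(w,[uv],z)[0]
sp=c((279,213),58);print("spindle",sp)
for n,uv,z in(("hour",(219,190),40.5),("min",(222,283),50.5),("dbl",(361,164),28),("six",(201,245),28),("three",(317,278),28),("nine",(235,124),28),("loop",(401,143),10)):
    v=(c(uv,z)-[582,39,0])[:2];print(n,v.round(1),np.hypot(*v).round(1),np.degrees(np.arctan2(v[1],v[0])).round(1))
v=c((361,164),28)-c((201,245),28);print(np.degrees(np.arctan2(v[1],v[0])))
v=c((235,124),28)-c((317,278),28);print(np.degrees(np.arctan2(v[1],v[0])))
print((c((361,164),28)+c((201,245),28))/2)
# dark bar on which pixels form double bar: refine centroid in window
g=cv2.cvtColor(w["pixels"],cv2.COLOR_RGB2GRAY)
for x,y,r in((361,164,17),(235,124,17),(201,245,15)):
    m=g[y-r:y+r,x-r:x+r]<110; ys,xs=np.nonzero(m);P=c((xs.mean()+x-r,ys.mean()+y-r),28)-[582,39,0];print(len(xs),P.round(1),np.degrees(np.arctan2(P[1],P[0])))
E
```

```text
spindle [582.91781173  41.30111369  58.        ]
hour [-74.9  15.1] 76.4 168.6
min [ -57.9 -105.9] 120.7 -118.7
dbl [92.6 69.8] 115.9 37.0
six [-93.1 -66.8] 114.6 -144.3
three [ 67.6 -92.6] 114.6 -53.9
nine [-65.4  94.6] 115.0 124.6
loop [141.1 100.4] 173.2 35.4
36.33444981013852
125.38579809194606
[581.75086054  40.48464152  28.        ]
216 [94.2 68.6 28. ] 36.07794452262487
165 [-67.2  94.4  28. ] 125.43018324936844
149 [-93.6 -67.4  28. ] -144.2570650026343
```

```bash
cat >> h.py <<'E'
C=np.array([582,39.5]);TW=36.1
U=lambda a:np.array([np.cos(np.radians(a)),np.sin(np.radians(a))])
HX,HY=11.,12.
def fpos(a,rho,w,s,extra,z,R):
    n=U(a+90); h=HX*abs(n@R[:2,0])+HY*abs(n@R[:2,1])
    return np.r_[C+rho*U(a)+s*(w+h+extra)*n,z]
def push(a0,a1,rho,w,s,z,extra=0.,back=12.,vel=70,first=14.):
    from station import move_l,get_ee_rot,get_ft_force,get_tool_pos,get_time
    from scipy.spatial.transform import Rotation as Ro
    R=Ro.from_quat(get_ee_rot()).as_matrix()
    p=fpos(a0,rho,w,s,extra+first,z,R)
    move_l(np.r_[p[:2],max(95,get_tool_pos()[2])] if get_tool_pos()[2]<200 else np.r_[p[:2],95],velocity=200)
    move_l(p,velocity=80)
    F=[]
    k=max(1,int(np.ceil(abs(a1-a0)/12)))
    for a in np.linspace(a0,a1,k+1):
        move_l(fpos(a,rho,w,s,extra,z,R),velocity=vel); F.append(np.linalg.norm(get_ft_force()))
    move_l(fpos(a1,rho,w,s,extra+back,z,R),velocity=60)
    e=fpos(a1,rho,w,s,extra+back,95,R);move_l(e,velocity=150)
    print("maxF",np.round(F,1),"t",get_time())
E
python3 - <<'E'
from station import *
from h import *
import pickle
push(-118.7,TW-360+4,102,4.5,+1,44.5)
push(168.6,TW-120+360-4,58,7,-1,33.5)
w,t,p,q=pickle.load(open("s1.pkl","rb"))
move_l(p,velocity=200)
w=snapshot("wrist");t=snapshot("top");pickle.dump((w,t,p,q),open("s2.pkl","wb"))
cv2.imwrite("pics/w2.png",w["pixels"][:,:,::-1]);print(dial(w)[0],get_time())
E
```

```text
maxF [0.6 0.8 0.4 0.5 0.8 0.6 0.9 0.4 0.3 1.1 0.3 0.4 0.8 1.2 1.1 0.4 1.3 0.8] t 14.3167
maxF [0.6 1.2 0.8 0.8 0.9 0.7 1.2 1.4 0.5 0.9] t 20.1833
((582.57958984375, 40.581932067871094), 143.6429443359375) 21.625
```

View pics/w2.png

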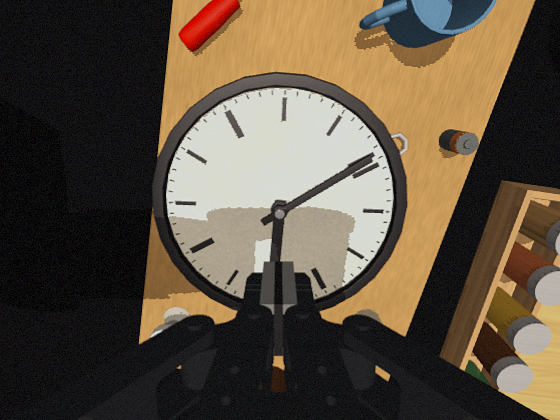

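The minute tip is at (373,155), a few degrees short as planned. The hour hand points down the image and its tip is hidden by the fingers, so I'll shift the camera toward -y.

```bash
python3 - <<'E'
from station import *
from h import *
import pickle
p=get_tool_pos();move_l(p+[0,-75,0],velocity=200)
w=snapshot("wrist");pickle.dump(w,open("s3.pkl","wb"));print(dial(w)[0],get_time())
Cc=[*C]
for n,a,r,z in(("hour",TW-120,78,40.5),("min",TW,124,50.5)): print(n,proj(w,np.r_[C+r*U(a),z]))
print(proj(w,np.r_[C,58]))
im=w["pixels"][40:340,140:440,::-1];cv2.imwrite("pics/w3.png",cv2.resize(im,(600,600),interpolation=cv2.INTER_CUBIC))
E
```

```text
((582.4861450195312, 39.85918426513672), 143.80517578125) 22.2
hour [[284.7916611  212.55509935]]
min [[388.90787727  97.24952616]]
[[288.10717212 151.57906349]]
```

View pics/w3.png

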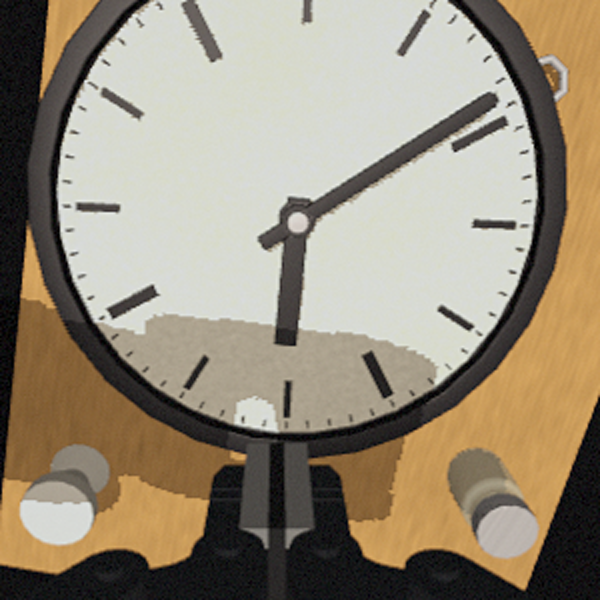

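In the crop, the hour tip is at (286,345), which is full-image (283,212.5). The minute tip is at (495,99), or (387.5,89.5). The four bar is at (288,398), or (284,239), and the spindle at (298,222).

```bash
python3 - <<'E'
from h import *
import pickle
w=pickle.load(open("s3.pkl","rb"))
ang=lambda v:np.degrees(np.arctan2(v[1],v[0]))
sp=cast(w,[(289,151)],58)[0];print("spindle",sp)
for n,x,y,z in(("hour",286,345,40.5),("min",495,99,50.5),("four",288,398,28),("ten",308,8,28),("two",455,318,28),("eight",133,302,28)):
    P=cast(w,[(140+x/2,40+y/2)],z)[0]
    for c in(C,sp[:2]): v=P[:2]-c;print(n,np.hypot(*v).round(1),ang(v).round(1),end=' | ')
    print()
E
```

```text
spindle [582.89314219  40.28391851  58.        ]
hour 78.0 -85.5 | hour 78.8 -86.2 | 
min 125.9 39.8 | min 124.7 39.8 | 
four 118.7 -83.4 | four 119.4 -83.9 | 
ten 113.9 95.1 | ten 113.2 95.6 | 
two 120.1 -24.0 | two 119.6 -24.5 | 
eight 114.4 -143.8 | eight 115.6 -143.7 |
```

```bash
python3 - <<'E'
from station import *
from h import *
import pickle
p=get_tool_pos()
push(40.1,TW+.3,102,4.5,+1,44.5,first=12,vel=40)
push(-87.9,TW-120-2,58,7,-1,33.5,first=12,vel=40)
move_l(p,velocity=200)
w=snapshot("wrist");print(dial(w)[0],get_time(),get_ft_force())
for n,a,r,z in(("hour",TW-120,78,40.5),("min",TW,124,50.5)): print(n,(proj(w,np.r_[C+r*U(a),z])-[140,40])*2)
im=w["pixels"][40:340,140:440,::-1];cv2.imwrite("pics/w4.png",cv2.resize(im,(600,600),interpolation=cv2.INTER_CUBIC))
pickle.dump(w,open("s4.pkl","wb"))
E
```

```text
maxF [1.3 0.5] t 25.975
maxF [0.9 0.5] t 29.5167
((582.4905395507812, 40.2503662109375), 143.70770263671875) 30.7833 [ 0.04924276 -0.49137906  0.23441855]
hour [[290.93164925 346.58176367]]
min [[500.24206534 115.76289257]]
```

View pics/w4.png

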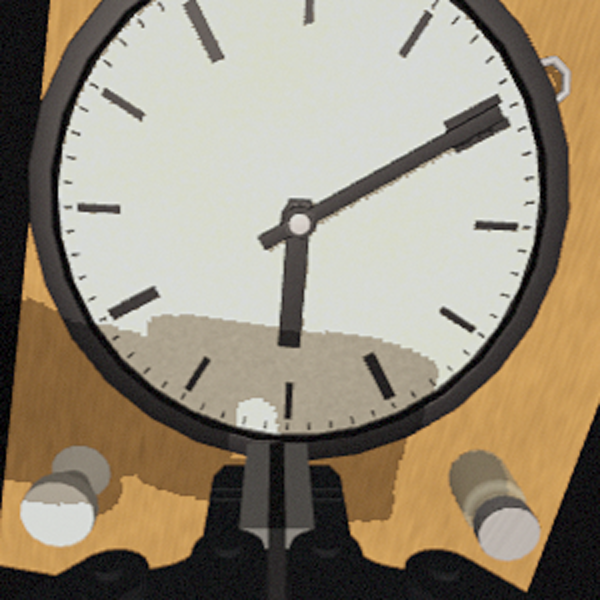

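The minute tip is at about (503,119) in the crop against a target of (500,116), and it lies over the double bar. The hour tip is at (289,346) against (291,347), in line with the four bar. Everything else is in place and the hand is clear, so I'm handing in.

```bash
python3 -c "
from station import *
print(sign_off(),get_time())"
```

```text
the job is handed in; nothing more can be done
the job is handed in; nothing more can be done
```

The clock is set to four o'clock and handed in: in the last picture both hand tips were within about 3 mm of their marks, the clock and the things in view had not moved, and the hand was clear, but the hand-in gave no pass or fail result.

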